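Cap the drying canister: screw it home, back off a quarter turn, hold

TASK

The washed scale weights are going into the drying cabinet: put all three brass weights from the drain board into the open canister, then set the screw cap on it and turn it clockwise until it stops, fully home. Back the cap off a quarter turn so that the moisture can get out, and finish still gripping the cap at that setting - do not let go, I am about to tape it. Leave the tape roll and the mortar where they stand.

Things in the scene. Friction and masses are not known exactly. Their poses are not given: they have to be found in the camera images.
- canister: Low open round steel canister, clamped in a dark round holder (132 mm across, 7 mm thick, with a low collar) screwed to the bench, immovable. Origin: centre of its underside on the bench, z up; +x points to a small dark upright line on its side. Body 98 mm across up to 32 mm, then a threaded neck 76 mm across (87 over the thread) up to the rim at 56 mm.
- canister_mouth (a point): Centre of the canister's mouth, at the height of the rim, 56 mm above the bench. The mouth is 68 mm across, its outer edge bevelled. The thread outside is coarse and right-handed, two starts, 12 mm of lift a turn, with a solid stop at its lower end.
- canister_floor (a point): Centre of the canister's flat inner floor, 17 mm above the bench, 39 mm below the rim; 68 mm across.
- screw_cap: Loose black screw cap, about 120 g, lying hub up on the bench. Origin: centre of its underside (lower edge of the skirt), z up; a low rib on its flat top points along +x. Skirt 98 mm outside, 90 inside, 18 deep, with two lugs inside at its foot, 80 mm between them. Home on the canister: origin 38 mm above the canister's, x axes in line (either way round); a quarter turn back is 3 mm higher.
- cap_hub (a point): Point on the cap's axis 38 mm above its underside, in the round knurled hub to grip: 46 mm across, from 22 mm (the flat top) to 48 mm above the underside. Set on the neck, at any yaw, the cap rests on the thread (origin 43 to 49 mm up) and goes 145 to 325 degrees clockwise, easily, sinking 12 mm a turn with 1.4 mm of play, until the stop, where the turning moment rises sharply.
- drain_board: Flat light wooden board with fine drain grooves, 200 x 80 mm, top 12 mm above the bench, fixed. Origin: centre of its underside; x along its length. The three weights stand on it roughly in a row along x, 65 mm apart, in any order.
- weight_l: Largest brass weight, 100 g: 29 mm across, 36 mm high, round, with a knob on top. Origin: centre of its underside, z up.
- weight_m: Middle brass weight, 50 g: 23 mm across, 32 mm high, same shape. Origin: centre of its underside.
- weight_s: Smallest brass weight, 20 g: 18 mm across, 29 mm high, same shape. Origin: centre of its underside.
- tape: Bystander: roll of tape lying flat, 96 mm across, 48 mm high. Origin: centre of its underside.
- brass_mortar: Bystander: small brass mortar, 85 mm across, 74 mm high. Origin: centre of its underside.
Things that resemble listed ones, but are neither listed nor needed, are in the scene too. Leave any red or turquoise look-alike of the screw_cap alone. Leave any red or turquoise look-alike of the weight_l alone.

How it is judged:
On the way, in this order (a step that is already met when the one before it is completed fails the run):
1. all three weights are inside the canister (horizontal distance between each of weight_l, weight_m, weight_s and canister below 0.036 m and z of each of weight_l, weight_m, weight_s in the frame of canister below 0.045 m), for 0.2 s.
2. the cap is screwed fully home against its stop (horizontal distance between screw_cap and canister below 0.004 m and angle between screw_cap's own z axis and vertical below 0.08 rad and z of screw_cap in the frame of canister below 0.039 m and angle between the x axis of screw_cap and the x axis of canister, either way round below 0.22 rad), for 0.1 s.
At the end, for the whole second after the job is handed in: All three weights are inside the canister; the cap sits level on its thread, backed off a quarter turn (within 25 degrees) from its stop, its underside 39 to 44 mm above the canister's underside; the fingers still grip the cap (over 2 N) and it is at rest (all of step 1 and horizontal distance between screw_cap and canister below 0.004 m and angle between screw_cap's own z axis and vertical below 0.08 rad and angle between the x axis of screw_cap and the x axis of canister, either way round above 1.13 rad and z of screw_cap in the frame of canister between 0.039 and 0.044 m and contact force between the fingers and screw_cap above 2 N and linear speed of screw_cap below 0.01 m/s and angular speed of screw_cap below 0.1 rad/s); the arm keeps its last pose, push and grip.
It fails at once if the tape roll or the mortar is pushed away (distance of any of tape, brass_mortar from where it was at the start of the episode above 0.02 m).
It also fails if it takes over 72 s, if anything falls off the work surface, if the arm or the gripper's body presses on something with over 40 N, if the wrist force passes 120 N, or if a joint passes its speed limit or range.

ROBOT

A 6-joint arm with a two-finger parallel gripper is mounted at the origin on the work surface; the furniture and walls round the work are solid. World frame = base frame: x ahead of the robot, y to its left, z up, the work surface at z = 0. Lengths are in m, angles in rad, forces in N, time in s.
With the tool pointing down it reaches from about 0.425 to 0.95 m from the base axis. Payload 3.5 kg.
Tool frame: the origin (TCP) lies midway between the tips of the shut fingers; the grasp point (between the pads) lies 19 mm behind it; z points along the fingers, y is the line along which they close (so a half turn about z gives the same grasp; the last joint's range is limited). The gripper opens to 85 mm and grips with 20 to 120 N. Pads are 22 mm wide; open, the fingers measure 114 mm over their backs; the gripper's body (76 mm by 85 mm) begins 54 mm behind the grasp point. The pads swing forward as they close: fully open they stand 13 mm farther back than shut.
Start: joints at [-1.294, 0.286, 1.577, -0, 1.279, -0.15], TCP at [0.279, -0.614, 0.231] pointing down, gripper open.
Joint ranges: [-2.77, 2.77], [-0.9, 2.22], [0.21, 2.48], [-1.53, 4.67], [0.24, 2.81], [-2.84, 2.84]. Speed limits (rad/s): [2.79, 2.79, 3.14, 3.14, 3.14, 3.14].

INTERFACE

Orientations are given as a unit quaternion [x, y, z, w].
In Python, from plant import ctrl gives the robot as it stands.
- The arm moves only by the tool send_rows, never from a script. Its argument "series" is a list that holds one entry, the list of rows, each a list of 7 numbers: the shift along the tool's x, y, z in cm, then the turn, a rotation vector about the tool's x, y, z in rad, then the opening, from -1 (shut) to 1 (fully open). In form: [[[x, y, z, rx, ry, rz, jaw], ...]]. A call has 1 to 10 rows; each row shifts and turns the commanded pose from where the row before left it, along the tool's axes as they then stand; what a row does not reach is not made up. A row lasts 1/8 s, in which the tool goes at most 62.5 mm and 10.7 degrees, less where a joint would pass 70% of its speed; a pose out of reach is approached as far as the arm can. A call is refused whole if a number of a shift passes 6.25 or a number of a turn 0.188, either way. A call with a gripper value outside its range is refused whole. The fingers move at their own pace and stop on an object; "force" is the grip in N (left out, the last holds). Time passes only in rows, so rows that do not move let the fingers close. It gives the time, the measured TCP pose, the force, the opening and the grip force at its end, in the units of the state.
- ctrl.get_state(): the state, without advancing time (a new reading comes with each control period).
- ctrl.read_camera(name): name is "scene" or "top" or "wrist"; returns a dict with "img" (400x640x3 uint8, red, green, blue), "fx", "fy", "cx", "cy" (pixels), "R" (3x3) and "t" (3): a world point X has camera coordinates R X + t; the wrist camera has in their place "hand_eye" (4x4, takes a point from camera to tool coordinates, whose origin is the TCP and whose axes are the flange's). Camera axes: x right, y down, z forward; pixel columns grow to the right and rows downward; lengths in m; the calibration is good to about 2 mm. A picture is of the moment at which its call begins: read the wrist's pose just before it. There is no depth.
- ctrl.sign_off(): hands the job in; it is judged then, once.
The state is a dict: "time": time; "qpos": joint angles; "dq": joint speeds; "joint_efforts": joint torques, N m; "eef_pos": TCP position; "tcp_rot": TCP orientation; "contact_force": force on the tool from outside, world axes, zero at the start; "wrist_torque": the same for the moment, N m; "opening": opening from 0.0 (shut) to 1.0 (fully open); "finger_force": force on a finger pad.
Only numpy, scipy, OpenCV 4.12 (cv2) and the standard library are available. Lean on these libraries where they do the work, as an engineer would, in place of code of your own. Each camera call takes 0.05 s, during which the arm holds its last target. There are 200 camera calls.

## Working session

There is one attempt and no reset: what is moved stays moved. The work goes in short steps, Python scripts to look and compute and a tool call to move; the robot and the scene stay as the last step left them, time stands still between calls to the robot, and variables do not carry over. Pictures are saved under pics/ and viewed, at most 10 in all, crops included, and the job is handed in when it is done.

Besides the shell and the picture viewer there is one more tool, called as name(argument=value, ...), one argument or row to a line, values as JSON. send_rows: Moves the arm, as the interface text tells. Its arguments: {"type":"object","properties":{"series":{"type":"array"},"force":{"type":"number"}},"required":["series"]}

```bash
ls; mkdir -p pics; python3 - <<'E'
from plant import ctrl
import cv2,numpy as np
print(ctrl.get_state())
for n in ("top","scene"):
    c=ctrl.read_camera(n); cv2.imwrite(f"pics/{n}0.png",c["img"][...,::-1])
    print(n,{k:np.round(v,4).tolist() for k,v in c.items() if k!="img"})
E
```

```text
pics
{'time': 0.0, 'qpos': array([-1.29396672e+00,  2.87203394e-01,  1.57818214e+00,  5.89844549e-06,
        1.27860928e+00, -1.49994968e-01]), 'dq': array([ 0.00110761, -0.00056569,  0.00154255,  0.00059653,  0.00099621,
       -0.00264474]), 'joint_efforts': array([ 1.08120330e-03, -4.05976546e+01, -2.92626590e+01, -8.06388880e-05,
        5.70257631e-03,  2.88924404e-06]), 'eef_pos': array([ 0.27928654, -0.61378443,  0.22991925]), 'tcp_rot': array([ 9.77313373e-01,  2.11795015e-01, -7.33005219e-05, -1.19884166e-03]), 'contact_force': array([ 0.21687539,  0.05657918, -0.46381299]), 'wrist_torque': array([-0.02722123,  0.00359191,  0.00245907]), 'finger_force': 0.0, 'opening': 0.997498525567954}
top {'fx': 480.6755, 'fy': 480.6755, 'cx': 324.9559, 'cy': 203.0322, 'R': [[-0.0169, -0.9998, -0.004], [-0.9903, 0.0173, -0.1381], [0.1382, 0.0016, -0.9904]], 't': [0.0957, 0.4726, 1.4001]}
scene {'fx': 379.221, 'fy': 379.221, 'cx': 319.7301, 'cy': 199.8336, 'R': [[-0.8536, -0.5209, -0.0001], [-0.2683, 0.4397, -0.8571], [0.4465, -0.7316, -0.5151]], 't': [0.4237, 0.1741, 0.9686]}
```

View pics/top0.png

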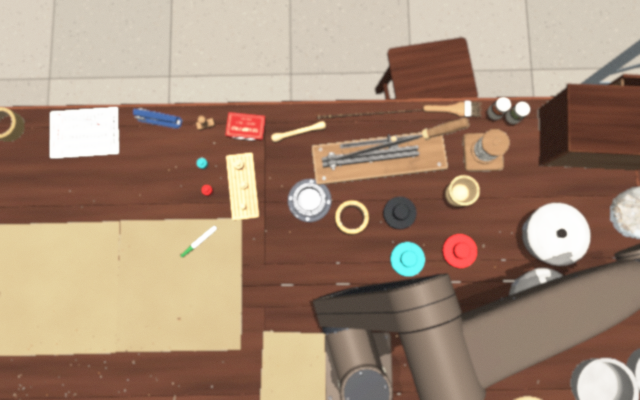

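View pics/scene0.png

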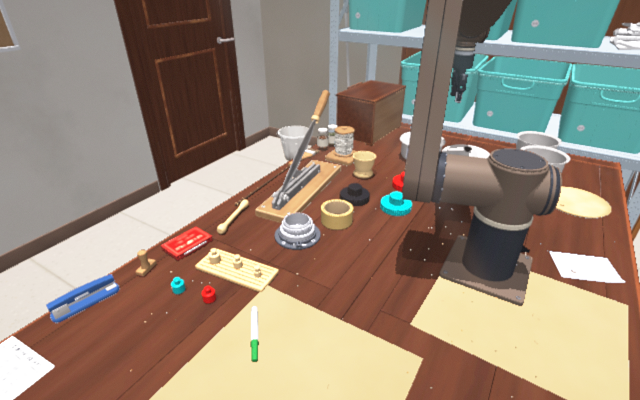

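The top view shows the board at (242,186) with its weights near (239,165), (243,185) and (243,207). The canister is at (310,200), the tape at (352,217), the black cap at (400,212) and the mortar at (463,191). The red and turquoise look-alikes are separate. The scene view agrees.

```bash
cat > h.py <<'E'
import numpy as np,cv2
from plant import ctrl
from scipy.spatial.transform import Rotation as Ro
def cam(n):
    s=ctrl.get_state(); c=ctrl.read_camera(n)
    if n=="wrist":
        Rt=Ro.from_quat(s["tcp_rot"]).as_matrix(); H=np.array(c["hand_eye"])
        c["Rc"]=Rt@H[:3,:3]; c["o"]=Rt@H[:3,3]+s["eef_pos"]
    else:
        c["Rc"]=np.array(c["R"]).T; c["o"]=-c["Rc"]@np.array(c["t"])
    return c
def ray(c,u,v):
    d=c["Rc"]@np.array([(u-c["cx"])/c["fx"],(v-c["cy"])/c["fy"],1]); return c["o"],d
def pt(c,u,v,z):
    o,d=ray(c,u,v); return o+d*(z-o[2])/d[2]
def proj(c,X):
    p=c["Rc"].T@(np.array(X)-c["o"]); return p[0]/p[2]*c["fx"]+c["cx"],p[1]/p[2]*c["fy"]+c["cy"]
def st():
    s=ctrl.get_state(); R=Ro.from_quat(s["tcp_rot"]).as_matrix()
    print("t %.2f"%s["time"],"tcp",s["eef_pos"].round(4),"x",R[:,0].round(3),"z",R[:,2].round(3),"q",s["qpos"].round(3),"F",s["contact_force"].round(1),"M",s["wrist_torque"].round(2),"op %.3f ff %.1f"%(s["opening"],s["finger_force"]))
E
python3 - <<'E'
from h import *
c=cam("top")
for n,u,v,z in [("w1",239,165,.04),("w2",243,185,.04),("w3",243,207,.04),("can",310,200,.056),("tape",352,217,.048),("cap",400,212,.048),("mortar",463,191,.074),("base?",0,0,0)]:
    print(n,pt(c,u,v,z).round(3))
img=c["img"]
print(ctrl.read_camera("wrist")["hand_eye"])
a=cv2.resize(img[140:240,215:315][...,::-1],None,fx=4,fy=4,interpolation=cv2.INTER_CUBIC)
b=cv2.resize(img[140:240,320:420][...,::-1],None,fx=4,fy=4,interpolation=cv2.INTER_CUBIC)
cv2.imwrite("pics/crop1.png",np.hstack([a,b]))
E
```

```text
w1 [0.593 0.344 0.04 ]
w2 [0.532 0.331 0.04 ]
w3 [0.466 0.331 0.04 ]
can [0.481 0.131 0.056]
tape [0.429 0.009 0.048]
cap [ 0.442 -0.133  0.048]
mortar [ 0.497 -0.314  0.074]
base? [1.164 1.133 0.   ]
[[-1.18560200e-03 -9.59003015e-01 -2.83393387e-01  7.29058514e-02]
 [ 9.99998183e-01 -7.14047421e-04 -1.76724737e-03  4.61767799e-04]
 [ 1.49243924e-03 -2.83394968e-01  9.59002119e-01 -1.43363785e-01]
 [ 0.00000000e+00  0.00000000e+00  0.00000000e+00  1.00000000e+00]]
```

View pics/crop1.png

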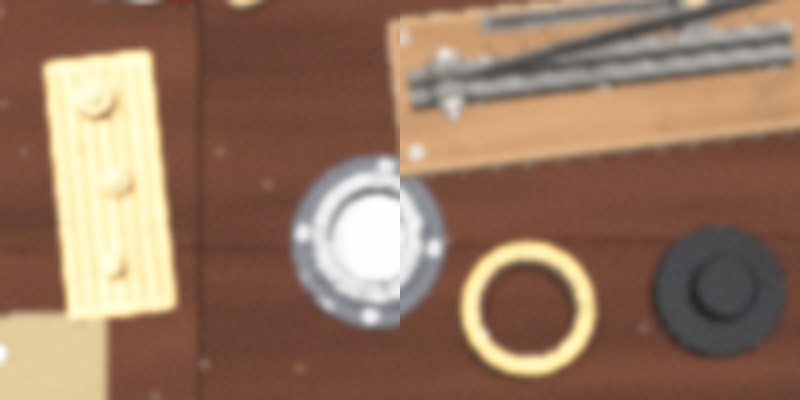

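The crop confirms the weights on the board run L, M, S from the far end to the near end. The canister mouth, tape and cap hub are where I estimated. Next I move in for a close wrist view.

```bash
cat >> h.py <<'E'
def plan(wps,jaw,step=6.0,pos=None,R=None):
    """wps: (x,y,z,yaw of tool x, world); prints rows in tool axes"""
    s=ctrl.get_state(); p=np.array(s["eef_pos"] if pos is None else pos); R=Ro.from_quat(s["tcp_rot"]) if R is None else R
    rows=[]
    for x,y,z,yaw in wps:
        T=np.array([x,y,z]); m=R.as_matrix(); y0=np.arctan2(m[1,0],m[0,0])
        goal=Ro.from_euler("z",yaw)*Ro.from_euler("x",np.pi)
        dy=yaw-y0
        n=int(max(np.ceil(np.linalg.norm(T-p)*100/step),np.ceil(abs(dy)/.18),1))
        d=(T-p)/n
        for i in range(n):
            Rn=Ro.from_euler("z",y0+dy*(i+1)/n)*Ro.from_euler("x",np.pi)
            t=R.inv().apply(d)*100; r=(R.inv()*Rn).as_rotvec()
            rows.append([round(float(a),2) for a in t]+[round(float(a),3) for a in r]+[jaw]); R=Rn
        p=T
    for i in range(0,len(rows),10): print(str(rows[i:i+10]).replace(" ",""))
E
python3 - <<'E'
from h import *
plan([(.45,-.15,.26,1.9),(.49,.25,.27,3.24)],1)
E
```

```text
[[3.86,-3.91,-0.32,-0.001,-0.0,-0.164,1],[4.45,-3.23,-0.33,-0.0,0.0,-0.164,1],[4.91,-2.46,-0.33,0.0,0.0,-0.164,1],[5.25,-1.63,-0.33,-0.0,0.0,-0.164,1],[5.44,-0.75,-0.33,0.0,0.0,-0.164,1],[5.49,0.15,-0.33,0.0,0.0,-0.164,1],[5.39,1.04,-0.33,0.0,0.0,-0.164,1],[5.15,1.91,-0.33,0.0,0.0,-0.164,1],[4.77,2.72,-0.33,0.0,0.0,-0.164,1],[4.57,2.09,-0.12,-0.0,0.0,-0.167,1]]
[[4.16,2.82,-0.12,-0.0,0.0,-0.168,1],[3.63,3.48,-0.12,-0.0,0.0,-0.168,1],[3.0,4.03,-0.12,-0.0,0.0,-0.168,1],[2.28,4.48,-0.12,0.0,0.0,-0.167,1],[1.51,4.79,-0.12,0.0,0.0,-0.168,1],[0.69,4.98,-0.12,-0.0,0.0,-0.167,1],[-0.15,5.02,-0.12,-0.0,0.0,-0.168,1]]
```

send_rows(
  series=[
    [[3.9, -3.9, -0.3, 0, 0, -0.164, 1], [4.4, -3.2, -0.3, 0, 0, -0.164, 1], [4.9, -2.5, -0.3, 0, 0, -0.164, 1], [5.2, -1.6, -0.3, 0, 0, -0.164, 1], [5.4, -0.8, -0.3, 0, 0, -0.164, 1], [5.5, 0.1, -0.3, 0, 0, -0.164, 1], [5.4, 1.0, -0.3, 0, 0, -0.164, 1], [5.1, 1.9, -0.3, 0, 0, -0.164, 1], [4.8, 2.7, -0.3, 0, 0, -0.164, 1], [4.6, 2.1, -0.1, 0, 0, -0.167, 1]],
  ],
)

```text
time: 1.45
eef_pos: [0.4528, -0.0988, 0.2596]
tcp_rot: [0.508, 0.861, 0.0, 0.0]
contact_force: [0.6, 0.3, 0.4]
opening: 1.001
finger_force: 0.0
```

send_rows(
  series=[
    [[4.2, 2.8, -0.1, 0, 0, -0.168, 1], [3.6, 3.5, -0.1, 0, 0, -0.168, 1], [3.0, 4.0, -0.1, 0, 0, -0.168, 1], [2.3, 4.5, -0.1, 0, 0, -0.168, 1], [1.5, 4.8, -0.1, 0, 0, -0.168, 1], [0.7, 5.0, -0.1, 0, 0, -0.168, 1], [-0.2, 5.0, -0.1, 0, 0, -0.168, 1], [0, 0, 0, 0, 0, 0, 1]],
  ],
)

```text
time: 2.45
eef_pos: [0.4858, 0.2524, 0.266]
tcp_rot: [-0.055, 0.999, 0.0, -0.0]
contact_force: [0.1, -0.5, -0.7]
opening: 1.0
finger_force: 0.0
```

```bash
python3 - <<'E'
from h import *
st(); c=cam("wrist"); cv2.imwrite("pics/w1.png",c["img"][...,::-1])
for n,X in dict(w1=(.593,.344,.03),w2=(.532,.331,.03),w3=(.466,.331,.03),can=(.481,.131,.056)).items(): print(n,np.round(proj(c,X)))
E
```

```text
t 2.45 tcp [0.4858 0.2524 0.266 ] x [-0.994 -0.109  0.   ] z [-0.001  0.    -1.   ] q [ 0.294 -0.022  1.854  0.     1.31  -1.386] F [ 0.1 -0.5 -0.7] M [-0.01 -0.06 -0.04] op 1.000 ff 0.0
w1 [384. 260.]
w2 [382. 211.]
w3 [391. 154.]
can [200. 152.]
```

View pics/w1.png

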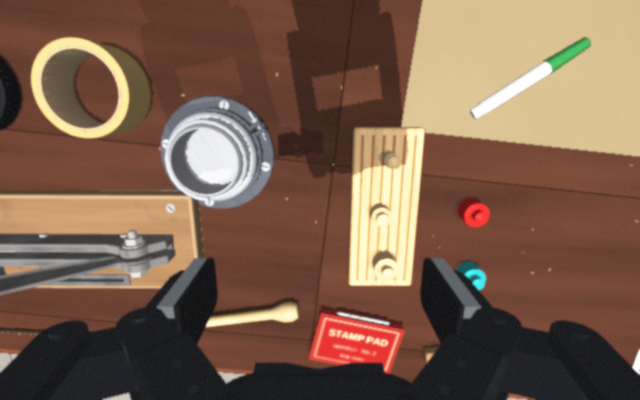

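The wrist view matches the projected estimates: weights at about (386,266), (381,213) and (392,158), and the canister mouth at (202,165). I'll enlarge that view to refine the positions and find the dark index line.

```bash
python3 - <<'E'
import cv2,numpy as np
i=cv2.imread("pics/w1.png")
a=cv2.resize(i[130:290,340:430],None,fx=3.75,fy=3.75,interpolation=cv2.INTER_CUBIC)
b=cv2.resize(i[90:215,155:280],None,fx=3.6,fy=3.6,interpolation=cv2.INTER_CUBIC)
o=np.zeros((600,338+450,3),np.uint8); o[:a.shape[0],:a.shape[1]]=a; o[:b.shape[0],338:338+b.shape[1]]=b
cv2.imwrite("pics/crop2.png",o); print(a.shape,b.shape)
E
```

```text
(600, 338, 3) (450, 450, 3)
```

View pics/crop2.png

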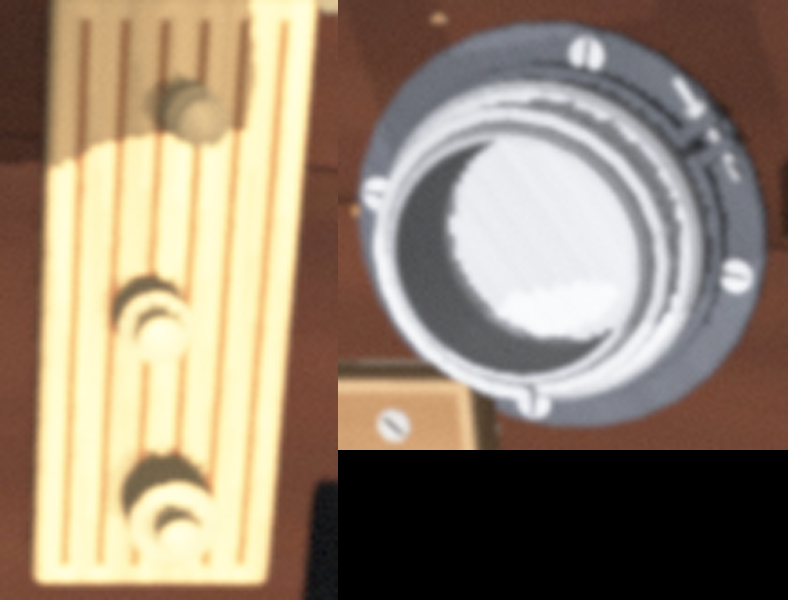

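The enlarged crop puts the knob centres at (387.5,272.7), (382.1,218.8) and (393.9,161.2) in the full image. The mouth centre is at about (205,161), and the dark index line on the side is near (253,130).

```bash
cat > m.py <<'E'
from h import *
c=cam("wrist")
W=dict(L=(387.5,272.7,.044),M=(382.1,218.8,.040),S=(393.9,161.2,.037))
P={k:pt(c,*v) for k,v in W.items()}
for k,v in P.items(): print(k,v.round(4))
print("dist",np.linalg.norm(P["L"]-P["M"]),np.linalg.norm(P["S"]-P["M"]))
g=np.float32([205,160.8]); C=pt(c,*g,.056); print("can",C.round(4))
for u,v in [(205-34,160.8),(205+34.5,160.8),(205,90+132/3.6),(205,90+378/3.6)]: print("r",np.linalg.norm(pt(c,u,v,.056)-C).round(4))
for u,v,z in [(252.8,130.3,.03),(252.8,130.3,.02),(263,122,.007)]:
    d=pt(c,u,v,z)-C; print("line",np.hypot(d[0],d[1]).round(4),np.arctan2(d[1],d[0]).round(3))
# holder ellipse centre from screws
sc=[(155+(a-338)/3.6,90+b/3.6) for a,b in [(587,53),(737,275),(535,403),(375,193)]]
S=np.array([pt(c,*q,.008) for q in sc]); print("screws mean",S.mean(0).round(4),np.linalg.norm(S-S.mean(0),axis=1).round(4), [np.arctan2(*(q-S.mean(0))[1::-1]).round(2) for q in S])
# top cam cross-check
t=cam("top"); print("top mouth px",proj(t,C),"knobs",[np.round(proj(t,p),1) for p in P.values()])
E
python3 m.py
```

```text
L [0.602  0.3445 0.044 ]
M [0.538  0.3287 0.04  ]
S [0.4723 0.3317 0.037 ]
dist 0.0660694768580131 0.06582912813493932
can [0.4893 0.1342 0.056 ]
r 0.0349
r 0.0354
r 0.0345
r 0.0366
line 0.054 2.232
line 0.052 2.237
line 0.0645 2.264
screws mean [0.4914 0.1324 0.008 ] [0.0581 0.0584 0.0581 0.0591] [np.float64(3.01), np.float64(1.45), np.float64(-0.11), np.float64(-1.69)]
top mouth px (np.float64(308.9637709531452), np.float64(197.1269690935569)) knobs [array([238.5, 161.8]), array([243.9, 183. ]), array([242.9, 204.9])]
```

```bash
python3 - <<'E'
from h import *
plan([(.598,.344,.13,3.22)],1)
E
```

```text
[[-0.35,0.24,0.39,-0.0,-0.001,-0.179,1],[-0.38,0.17,0.39,0.0,0.0,-0.179,1],[-0.41,0.1,0.39,0.0,0.0,-0.179,1],[-0.42,0.03,0.39,-0.0,0.0,-0.179,1],[-0.42,-0.05,0.39,0.0,0.0,-0.179,1],[-0.4,-0.12,0.39,0.0,0.0,-0.179,1],[-0.37,-0.19,0.39,-0.0,0.0,-0.179,1],[-0.33,-0.25,0.39,0.0,0.0,-0.179,1],[-0.28,-0.31,0.39,-0.0,0.0,-0.179,1],[-0.22,-0.36,0.39,-0.0,0.0,-0.179,1]]
[[-0.16,-0.39,0.39,0.0,0.0,-0.179,1],[-0.08,-0.41,0.39,0.0,0.0,-0.179,1],[-0.01,-0.42,0.39,-0.0,0.0,-0.179,1],[0.06,-0.41,0.39,0.0,0.0,-0.179,1],[0.14,-0.4,0.39,0.0,0.0,-0.179,1],[0.21,-0.37,0.39,0.0,0.0,-0.179,1],[0.27,-0.32,0.39,-0.0,0.0,-0.179,1],[0.32,-0.27,0.39,0.0,0.0,-0.179,1],[0.36,-0.21,0.39,0.0,0.0,-0.179,1],[0.39,-0.14,0.39,-0.0,0.0,-0.179,1]]
[[0.41,-0.07,0.39,0.0,0.0,-0.179,1],[0.42,0.01,0.39,-0.0,0.0,-0.179,1],[0.41,0.08,0.39,0.0,0.0,-0.179,1],[0.39,0.15,0.39,-0.0,0.0,-0.179,1],[0.36,0.22,0.39,-0.0,0.0,-0.179,1],[0.31,0.28,0.39,-0.0,0.0,-0.179,1],[0.26,0.33,0.39,-0.0,0.0,-0.179,1],[0.19,0.37,0.39,0.0,0.0,-0.179,1],[0.13,0.4,0.39,0.0,0.0,-0.179,1],[0.05,0.42,0.39,-0.0,0.0,-0.179,1]]
[[-0.02,0.42,0.39,-0.0,0.0,-0.179,1],[-0.1,0.41,0.39,0.0,0.0,-0.179,1],[-0.17,0.38,0.39,-0.0,0.0,-0.179,1],[-0.23,0.35,0.39,0.0,0.0,-0.179,1],[-0.29,0.3,0.39,-0.0,0.0,-0.179,1]]
```

```bash
sed -i 's/dy=yaw-y0/dy=(yaw-y0+np.pi)%(2*np.pi)-np.pi/' h.py; python3 - <<'E'
from h import *
plan([(.598,.344,.13,3.22)],1)
E
```

```text
[[-3.03,2.07,3.4,-0.001,-0.001,0.006,1],[-3.02,2.08,3.4,-0.0,-0.0,0.006,1],[-3.0,2.1,3.4,0.0,-0.0,0.006,1],[-2.99,2.12,3.4,0.0,-0.0,0.006,1]]
```

send_rows(
  series=[
    [[-3.0, 2.1, 3.4, 0, 0, 0.006, 1], [-3.0, 2.1, 3.4, 0, 0, 0.006, 1], [-3.0, 2.1, 3.4, 0, 0, 0.006, 1], [-3.0, 2.1, 3.4, 0, 0, 0.006, 1], [0, 0, 0, 0, 0, 0, 1]],
  ],
)

```text
time: 3.22
eef_pos: [0.5965, 0.3429, 0.1242]
tcp_rot: [-0.039, 0.999, -0.002, -0.005]
contact_force: [-0.8, -0.4, 0.1]
opening: 0.999
finger_force: 0.0
```

```bash
python3 - <<'E'
from h import *
st(); c=cam("wrist"); i=c["img"][...,::-1].copy()
for X in [(.602,.3445,.044),(.538,.3287,.040)]:
    u=proj(c,X); print(np.round(u)); 
cv2.imwrite("pics/w2.png",i)
E
```

```text
t 3.23 tcp [0.5965 0.3429 0.1242] x [-0.997 -0.078  0.009] z [-0.009 -0.004 -1.   ] q [ 0.375  0.416  1.614 -0.     1.122 -1.274] F [-0.8 -0.4  0.1] M [-0.01  0.02  0.01] op 0.999 ff 0.0
[320. 216.]
[304. 118.]
```

View pics/w2.png

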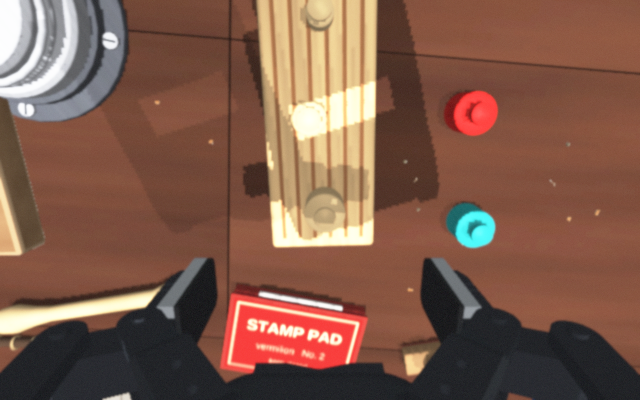

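The knob of L is at (325,216) against a predicted (320,216), so y shifts by about +2 mm and x agrees. I descend on L next.

send_rows(
  series=[
    [[-0.4, 0.3, 3.8, 0, 0, 0, 1], [0, 0, 3.8, 0, 0, 0, 1], [0, 0, 1.5, 0, 0, 0, 1], [0, 0, 1.0, 0, 0, 0, 1], [0, 0, 0, 0, 0, 0, 1], [0, 0, 0, 0, 0, 0, 1]],
  ],
)

```text
time: 4.03
eef_pos: [0.6025, 0.3485, 0.0313]
tcp_rot: [-0.04, 0.999, 0.001, 0.001]
contact_force: [0.4, 0.1, 0.7]
opening: 0.999
finger_force: 0.0
```

```bash
python3 -c "
from h import *
st()"
```

```text
t 4.03 tcp [0.6025 0.3485 0.0313] x [-0.997 -0.08  -0.003] z [ 0.003  0.001 -1.   ] q [ 0.379  0.538  1.633 -0.     0.968 -1.272] F [0.4 0.1 0.7] M [-0.    0.   -0.01] op 0.999 ff 0.0
```

send_rows(
  series=[
    [[0, -0.1, 1.4, 0, 0, 0, 1], [0, 0, 0, 0, 0, 0, -1], [0, 0, 0, 0, 0, 0, -1], [0, 0, 0, 0, 0, 0, -1], [0, 0, 0, 0, 0, 0, -1], [0, 0, 0, 0, 0, 0, -1], [0, 0, 0, 0, 0, 0, -1]],
  ],
  force=50,
)

```text
time: 4.9
eef_pos: [0.6018, 0.3473, 0.0158]
tcp_rot: [-0.04, 0.999, 0.0, 0.0]
contact_force: [0.6, -0.2, 1.2]
opening: 0.323
finger_force: 49.2
```

```bash
python3 -c "
from h import *
st()
plan([(.602,.347,.125,3.22),(.476,.135,.125,3.22)],-1)"
```

```text
t 4.90 tcp [0.6018 0.3473 0.0158] x [-0.997 -0.08  -0.001] z [ 0.001  0.    -1.   ] q [ 0.378  0.558  1.636  0.     0.946 -1.273] F [ 0.6 -0.2  1.2] M [ 0.05 -0.01 -0.01] op 0.323 ff 49.2
[[-0.01,-0.01,-5.46,0.0,0.001,0.001,-1],[-0.01,-0.01,-5.46,-0.0,-0.0,0.001,-1],[2.84,-4.03,-0.0,0.0,0.0,0.0,-1],[2.84,-4.03,-0.0,0.0,0.0,0.0,-1],[2.84,-4.03,-0.0,0.0,0.0,0.0,-1],[2.84,-4.03,-0.0,0.0,0.0,0.0,-1],[2.84,-4.03,-0.0,0.0,0.0,0.0,-1]]
```

send_rows(
  series=[
    [[0, 0, -5.4, 0, 0, 0, -1], [0, 0, -5.4, 0, 0, 0, -1], [2.84, -4.0, 0, 0, 0, 0, -1], [2.84, -4.0, 0, 0, 0, 0, -1], [2.84, -4.0, 0, 0, 0, 0, -1], [2.84, -4.0, 0, 0, 0, 0, -1], [2.84, -4.0, 0, 0, 0, 0, -1], [0, 0, 0, 0, 0, 0, -1], [0, 0, 0, 0, 0, 0, -1]],
  ],
)

```text
time: 6.02
eef_pos: [0.4762, 0.1364, 0.1235]
tcp_rot: [-0.04, 0.999, 0.0, 0.0]
contact_force: [0.5, -0.1, -0.0]
opening: 0.325
finger_force: 49.6
```

```bash
python3 - <<'E'
from h import *
st(); c=cam("wrist"); i=c["img"][...,::-1].copy()
for a in np.linspace(0,6.28,60):
    for r,z in ((.034,.056),(.049,.032),(.066,.007)):
        u=proj(c,(.4905+r*np.cos(a),.134+r*np.sin(a),z))
        cv2.circle(i,tuple(int(round(q)) for q in u),1,(0,0,255),-1)
cv2.imwrite("pics/w3.png",i)
E
```

```text
t 6.03 tcp [0.4762 0.1364 0.1235] x [-0.997 -0.08  -0.001] z [ 0.001  0.    -1.   ] q [ 0.074  0.008  2.1    0.     1.033 -1.577] F [ 0.5 -0.1 -0. ] M [ 0.03 -0.06  0.  ] op 0.325 ff 49.6
```

View pics/w3.png

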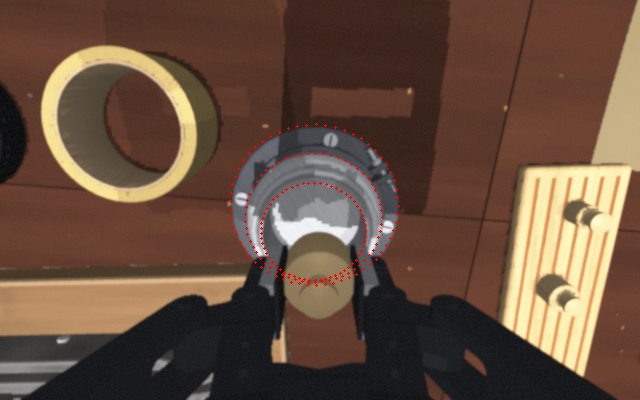

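The overlay of the canister rings at (.4905,.134) fits the image within a pixel or two. The weight hangs over the mouth, so I lower it and release.

send_rows(
  series=[
    [[0, 0.1, 4.0, 0, 0, 0, -1], [0, 0, 2.2, 0, 0, 0, -1], [0, 0, 0, 0, 0, 0, -1], [0, 0, 0, 0, 0, 0, 1], [0, 0, 0, 0, 0, 0, 1], [0, 0, 0, 0, 0, 0, 1], [0, 0, -5.0, 0, 0, 0, 1]],
  ],
)

```text
time: 6.95
eef_pos: [0.4727, 0.137, 0.1084]
tcp_rot: [-0.04, 0.999, -0.0, -0.005]
contact_force: [0.9, 1.0, -0.2]
opening: 1.0
finger_force: 0.0
```

```bash
python3 -c "
from h import *
st()
plan([(.538,.331,.11,3.22),(.538,.331,.017,3.22)],1)"
```

```text
t 6.95 tcp [0.4727 0.137  0.1084] x [-0.997 -0.08   0.009] z [-0.009 -0.001 -1.   ] q [ 0.076  0.028  2.111  0.     1.012 -1.575] F [ 0.9  1.  -0.2] M [ 0.01 -0.02 -0.02] op 1.000 ff 0.0
[[-2.01,4.7,-0.06,0.0,-0.009,0.0,1],[-2.01,4.7,-0.04,0.0,-0.0,0.0,1],[-2.01,4.7,-0.04,-0.0,-0.0,0.0,1],[-2.01,4.71,-0.04,-0.0,-0.0,0.0,1],[0.0,-0.0,4.65,0.0,0.0,0.0,1],[0.0,-0.0,4.65,0.0,0.0,0.0,1]]
```

send_rows(
  series=[
    [[-1.95, 4.7, 0, 0, 0, 0, 1], [-1.95, 4.7, 0, 0, 0, 0, 1], [-1.95, 4.7, 0, 0, 0, 0, 1], [-1.95, 4.7, 0, 0, 0, 0, 1], [0, 0, 4.0, 0, 0, 0, 1], [0, 0, 3.0, 0, 0, 0, 1], [0, 0, 0, 0, 0, 0, 1], [0, 0, 0, 0, 0, 0, 1]],
  ],
)

```text
time: 7.95
eef_pos: [0.5396, 0.3313, 0.0429]
tcp_rot: [-0.04, 0.999, 0.0, 0.001]
contact_force: [-0.5, -0.7, 0.1]
opening: 1.001
finger_force: 0.0
```

```bash
python3 -c "
from h import *
st()
plan([(.538,.331,.0165,3.22)],1)"
```

```text
t 7.95 tcp [0.5396 0.3313 0.0429] x [-0.997 -0.08  -0.002] z [ 0.002  0.001 -1.   ] q [ 0.391  0.406  1.797  0.     0.936 -1.26 ] F [-0.5 -0.7  0.1] M [0.02 0.02 0.  ] op 1.001 ff 0.0
[[0.17,-0.02,2.64,0.001,0.002,0.002,1]]
```

send_rows(
  series=[
    [[0.15, 0, 2.6, 0, 0, 0, 1], [0, 0, 0, 0, 0, 0, -1], [0, 0, 0, 0, 0, 0, -1], [0, 0, 0, 0, 0, 0, -1], [0, 0, 0, 0, 0, 0, -1], [0, 0, 0, 0, 0, 0, -1], [0, 0, 0, 0, 0, 0, -1], [0, 0, 0, 0, 0, 0, -1], [0, 0, -5.0, 0, 0, 0, -1], [0, 0, -5.0, 0, 0, 0, -1]],
  ],
)

```text
time: 9.2
eef_pos: [0.536, 0.3304, 0.115]
tcp_rot: [-0.04, 0.999, -0.001, -0.002]
contact_force: [0.5, 0.1, -1.2]
opening: 0.247
finger_force: 49.0
```

```bash
python3 -c "
from h import *
st()
plan([(.508,.142,.115,3.22)],-1)"
```

```text
t 9.20 tcp [0.536  0.3304 0.115 ] x [-0.997 -0.08   0.003] z [-0.003 -0.001 -1.   ] q [ 0.391  0.306  1.777  0.     1.062 -1.259] F [ 0.5  0.1 -1.2] M [ 0.02  0.02 -0.02] op 0.247 ff 49.0
[[1.08,-4.64,0.01,-0.001,-0.003,0.0,-1],[1.07,-4.64,-0.0,0.0,-0.0,0.0,-1],[1.07,-4.64,-0.0,-0.0,-0.0,0.0,-1],[1.07,-4.64,-0.0,0.0,-0.0,0.0,-1]]
```

send_rows(
  series=[
    [[1.1, -4.6, 0, 0, 0, 0, -1], [1.1, -4.6, 0, 0, 0, 0, -1], [1.1, -4.6, 0, 0, 0, 0, -1], [1.1, -4.6, 0, 0, 0, 0, -1], [0, 0, 4.0, 0, 0, 0, -1], [0, 0, 1.2, 0, 0, 0, -1], [0, 0, 0, 0, 0, 0, -1], [0, 0, 0, 0, 0, 0, -1]],
  ],
)

```text
time: 10.2
eef_pos: [0.5088, 0.1446, 0.0643]
tcp_rot: [-0.041, 0.999, 0.0, 0.001]
contact_force: [-0.7, 0.1, 0.4]
opening: 0.253
finger_force: 49.1
```

send_rows(
  series=[
    [[0, 0, 0, 0, 0, 0, 1], [0, 0, 0, 0, 0, 0, 1], [0, 0, 0, 0, 0, 0, 1], [0, 0, -5.0, 0, 0, 0, 1], [0, 0, 0, 0, 0, 0, 1]],
  ],
)

```text
time: 10.82
eef_pos: [0.5113, 0.1443, 0.1178]
tcp_rot: [-0.04, 0.999, 0.0, 0.005]
contact_force: [0.2, 0.8, 0.5]
opening: 1.005
finger_force: 0.0
```

```bash
python3 -c "
from h import *
st()
plan([(.472,.334,.11,3.22),(.472,.334,.042,3.22)],1)"
```

```text
t 10.82 tcp [0.5113 0.1443 0.1178] x [-0.997 -0.08  -0.009] z [ 0.009  0.001 -1.   ] q [ 0.084  0.091  2.024  0.     1.017 -1.567] F [0.2 0.8 0.5] M [0.   0.02 0.02] op 1.005 ff 0.0
[[0.6,4.81,0.19,0.0,0.009,0.0,1],[0.6,4.81,0.2,0.0,-0.0,0.0,1],[0.6,4.81,0.2,0.0,-0.0,0.0,1],[0.61,4.8,0.2,0.0,-0.0,0.0,1],[0.0,-0.0,3.4,0.0,0.0,0.0,1],[0.0,-0.0,3.4,0.0,0.0,0.0,1]]
```

send_rows(
  series=[
    [[0.55, 4.8, 0, 0, 0, 0, 1], [0.55, 4.8, 0, 0, 0, 0, 1], [0.55, 4.8, 0, 0, 0, 0, 1], [0.55, 4.8, 0, 0, 0, 0, 1], [0, 0, 4.0, 0, 0, 0, 1], [0, 0, 3.0, 0, 0, 0, 1], [0, 0, 0, 0, 0, 0, 1], [0, 0, 0, 0, 0, 0, 1]],
  ],
)

```text
time: 11.82
eef_pos: [0.4712, 0.3337, 0.044]
tcp_rot: [-0.04, 0.999, 0.0, 0.0]
contact_force: [-0.6, 0.2, 0.1]
opening: 1.0
finger_force: 0.0
```

```bash
python3 -c "
from h import *
st()
plan([(.472,.334,.0165,3.22)],1)"
```

```text
t 11.82 tcp [0.4712 0.3337 0.044 ] x [-0.997 -0.08  -0.001] z [ 0.001  0.    -1.   ] q [ 0.441  0.3    1.937  0.     0.903 -1.21 ] F [-0.6  0.2  0.1] M [-0.01  0.03  0.  ] op 1.000 ff 0.0
[[-0.08,0.02,2.75,0.0,0.001,0.001,1]]
```

send_rows(
  series=[
    [[-0.1, 0, 2.7, 0, 0, 0, 1], [0, 0, 0, 0, 0, 0, -1], [0, 0, 0, 0, 0, 0, -1], [0, 0, 0, 0, 0, 0, -1], [0, 0, 0, 0, 0, 0, -1], [0, 0, 0, 0, 0, 0, -1], [0, 0, 0, 0, 0, 0, -1], [0, 0, 0, 0, 0, 0, -1], [0, 0, -5.0, 0, 0, 0, -1], [0, 0, -5.0, 0, 0, 0, -1]],
  ],
)

```text
time: 13.08
eef_pos: [0.4707, 0.3332, 0.1162]
tcp_rot: [-0.04, 0.999, -0.001, -0.001]
contact_force: [0.5, -0.1, 0.5]
opening: 0.192
finger_force: 48.8
```

```bash
python3 -c "
from h import *
st()
plan([(.499,.114,.115,3.22)],-1)"
```

```text
t 13.07 tcp [0.4707 0.3332 0.1162] x [-0.997 -0.08   0.003] z [-0.003 -0.001 -1.   ] q [ 0.44   0.196  1.909 -0.     1.039 -1.211] F [ 0.5 -0.1  0.5] M [ 0.07 -0.03  0.09] op 0.192 ff 48.8
[[-0.27,-5.52,0.03,-0.001,-0.003,0.0,-1],[-0.27,-5.52,0.03,0.0,-0.0,0.0,-1],[-0.27,-5.52,0.03,0.0,-0.0,0.0,-1],[-0.27,-5.52,0.03,0.0,-0.0,0.0,-1]]
```

send_rows(
  series=[
    [[-0.25, -5.45, 0, 0, 0, 0, -1], [-0.25, -5.45, 0, 0, 0, 0, -1], [-0.25, -5.45, 0, 0, 0, 0, -1], [-0.25, -5.45, 0, 0, 0, 0, -1], [0, 0, 4.0, 0, 0, 0, -1], [0, 0, 1.4, 0, 0, 0, -1], [0, 0, 0, 0, 0, 0, -1], [0, 0, 0, 0, 0, 0, -1]],
  ],
)

```text
time: 14.08
eef_pos: [0.4998, 0.1179, 0.0633]
tcp_rot: [-0.041, 0.999, 0.0, 0.001]
contact_force: [-0.1, 0.6, 0.8]
opening: 0.192
finger_force: 48.9
```

send_rows(
  series=[
    [[0, 0, 0, 0, 0, 0, 1], [0, 0, 0, 0, 0, 0, 1], [0, 0, 0, 0, 0, 0, 1], [0, 0, -5.0, 0, 0, 0, 1], [-1.0, -4.0, -5.0, 0, 0, 0, 1], [0, -4.0, -5.0, 0, 0, 0, 1], [0, 0, 0, 0, 0, 0, 1], [0, 0, 0, 0, 0, 0, 1]],
  ],
)

```text
time: 15.08
eef_pos: [0.5144, 0.0407, 0.2087]
tcp_rot: [-0.04, 0.999, 0.0, -0.0]
contact_force: [0.7, -0.0, 0.1]
opening: 1.001
finger_force: 0.0
```

```bash
python3 - <<'E'
from h import *
st(); c=cam("wrist"); i=c["img"][...,::-1].copy()
print(proj(c,(.4905,.134,.056)),proj(c,(.442,-.133,.048)))
cv2.imwrite("pics/w4.png",i)
E
```

```text
t 15.07 tcp [0.5144 0.0407 0.2087] x [-0.997 -0.08   0.001] z [-0.001  0.    -1.   ] q [-0.118 -0.047  1.985  0.     1.205 -1.769] F [ 0.7 -0.   0.1] M [-0.    0.03 -0.01] op 1.001 ff 0.0
(np.float64(428.146260513901), np.float64(163.4261730346915)) (np.float64(115.8849761678274), np.float64(79.01679198255697))
```

View pics/w4.png

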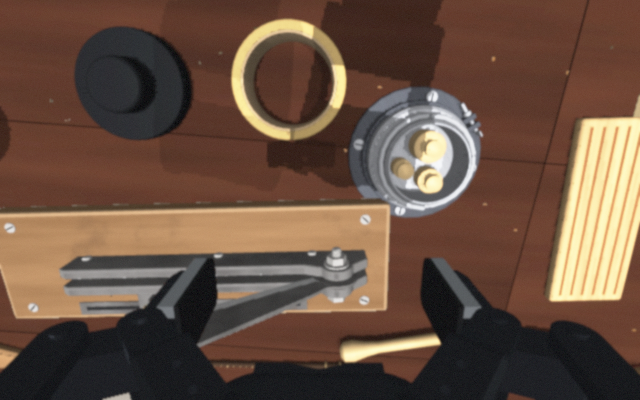

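All three weights are standing in the canister, around (430,145), (402,168) and (428,180). The black cap is at (132,83) and its hub at (113,85). I go over the cap next.

```bash
python3 -c "
from h import *
c=cam('wrist'); print('hub',pt(c,113,85,.048).round(4),'disc',pt(c,132,83,.011).round(4))
plan([(.465,-.133,.17,3.22)],1)"
```

```text
hub [ 0.4462 -0.1349  0.048 ] disc [ 0.4433 -0.1379  0.011 ]
[[1.56,-4.25,0.93,0.001,-0.004,0.001,1],[1.56,-4.25,0.93,-0.0,-0.0,0.001,1],[1.56,-4.25,0.93,0.0,-0.0,0.001,1],[1.55,-4.25,0.93,0.0,-0.0,0.001,1]]
```

send_rows(
  series=[
    [[1.5, -4.25, 1.0, 0, 0, 0, 1], [1.5, -4.25, 1.0, 0, 0, 0, 1], [1.5, -4.25, 1.0, 0, 0, 0, 1], [1.5, -4.25, 1.0, 0, 0, 0, 1], [0, 0, 0, 0, 0, 0, 1], [0, 0, 0, 0, 0, 0, 1]],
  ],
)

```text
time: 15.92
eef_pos: [0.4684, -0.1326, 0.1682]
tcp_rot: [-0.04, 0.999, 0.001, -0.001]
contact_force: [-0.2, 0.3, 0.1]
opening: 0.998
finger_force: 0.0
```

```bash
python3 - <<'E'
from h import *
st(); c=cam("wrist"); img=c["img"]; g=img.max(2).astype(np.float32)
u0=np.array(proj(c,(.445,-.136,.022))); print("px",u0)
# rectify the flat-top plane z=.022: 60mm half width, 0.25 mm/px
n=480; xs=np.array([[-.06,-.06],[.06,-.06],[.06,.06],[-.06,.06]])
src=np.float32([[ (a+.06)/.12*n,(b+.06)/.12*n] for a,b in xs])
dst=np.float32([proj(c,(.445+a,-.136+b,.022)) for a,b in xs])
H=cv2.getPerspectiveTransform(dst,src); r=cv2.warpPerspective(img,H,(n,n),flags=cv2.INTER_CUBIC)
print("dark range",np.percentile(r.max(2),[1,10,30,50,70,90]))
lo=cv2.convertScaleAbs(r,alpha=4,beta=-60)
crop=cv2.resize(img[max(0,int(u0[1])-100):int(u0[1])+100,max(0,int(u0[0])-100):int(u0[0])+100],(400,400))
lo=cv2.resize(lo,(400,400))
cv2.imwrite("pics/w5.png",np.hstack([lo,cv2.convertScaleAbs(crop,alpha=3,beta=-30)])[...,::-1])
np.savez("w5.npz",img=img,Rc=c["Rc"],o=c["o"],k=[c["fx"],c["fy"],c["cx"],c["cy"]])
E
```

```text
t 15.93 tcp [ 0.4684 -0.1326  0.1682] x [-0.997 -0.081  0.002] z [-0.002  0.002 -1.   ] q [-4.850e-01 -7.100e-02  2.086e+00  1.000e-03  1.129e+00 -2.137e+00] F [-0.2  0.3  0.1] M [ 0.03 -0.01  0.03] op 0.998 ff 0.0
px [316.14176037 156.68051319]
dark range [ 29.  34.  49.  74. 107. 127.]
```

View pics/w5.png

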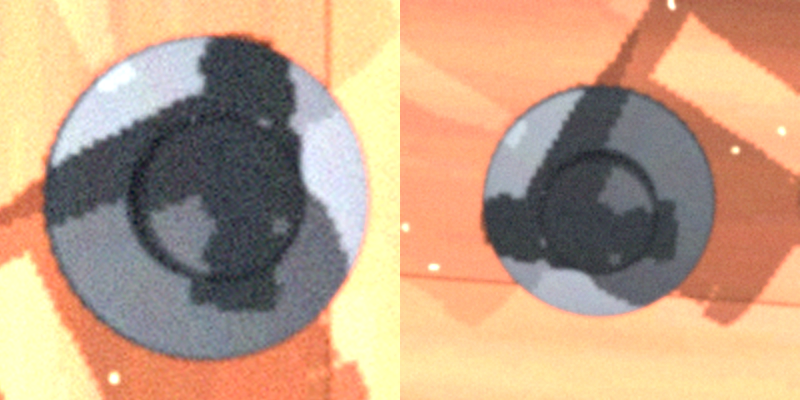

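The rectified cap picture shows the disc centre near (208,198) at 0.3 mm/px with the expected 97 mm diameter. Gripper shadows cover part of the top, and a bright spot at (115,75) may be the rib. I'll refine the centre and take a brightness profile round the flat top.

```bash
python3 - <<'E'
from h import *
d=np.load("w5.npz"); fx,fy,cx,cy=d["k"]; c=dict(Rc=d["Rc"],o=d["o"],fx=fx,fy=fy,cx=cx,cy=cy)
img=d["img"]; hsv=cv2.cvtColor(img,cv2.COLOR_RGB2HSV)
m=((hsv[...,1]<75)|(hsv[...,2]<42)).astype(np.uint8)*255
yy,xx=np.mgrid[:400,:640]; m[(xx-316)**2+(yy-157)**2>75**2]=0
m=cv2.morphologyEx(m,cv2.MORPH_OPEN,np.ones((9,9),np.uint8)); m=cv2.morphologyEx(m,cv2.MORPH_CLOSE,np.ones((9,9)))
k=max(cv2.findContours(m,0,1)[0],key=cv2.contourArea)[:,0]
P=np.array([pt(c,u,v,.022)[:2] for u,v in k])
for _ in range(5):
    A=np.c_[2*P,np.ones(len(P))]; s=np.linalg.lstsq(A,(P**2).sum(1),rcond=None)[0]
    r=np.sqrt(s[2]+s[0]**2+s[1]**2); e=np.hypot(*(P-s[:2]).T)-r; P=P[np.abs(e)<max(1.5*e.std(),.001)]
print("disc",s[:2].round(4),"r",r.round(4),"n",len(P),"of",len(k),"std",e.std().round(4))
C=s[:2]
def prof(img,c,C):
    g=cv2.GaussianBlur(img.mean(2).astype(np.float32),(0,0),.7)
    for rr in (.030,.036,.042,.046):
        row=[]
        for a in np.arange(0,360,10):
            u,v=proj(c,(C[0]+rr*np.cos(np.radians(a)),C[1]+rr*np.sin(np.radians(a)),.022))
            row.append(int(cv2.getRectSubPix(g,(1,1),(float(u),float(v)))[0,0]))
        print(rr,row)
prof(img,c,C)
t=cam("top"); ti=t["img"]; print("top"); prof(cv2.imread("pics/top0.png"),t,C+np.array([-.007,0]))
E
```

```text
disc [ 0.4467 -0.1367] r 0.0483 n 330 of 330 std 0.0003
0.03 [36, 36, 39, 40, 39, 31, 30, 31, 31, 32, 44, 51, 50, 51, 51, 51, 50, 50, 34, 33, 34, 33, 33, 45, 56, 50, 38, 33, 33, 33, 32, 37, 31, 30, 46, 56]
0.036 [73, 45, 43, 44, 45, 41, 32, 39, 47, 48, 50, 51, 49, 51, 52, 51, 50, 49, 34, 34, 34, 60, 71, 72, 70, 69, 68, 43, 31, 30, 32, 32, 62, 72, 74, 74]
0.042 [73, 73, 49, 44, 45, 45, 46, 49, 47, 50, 49, 51, 51, 52, 52, 52, 51, 47, 36, 35, 68, 72, 71, 75, 74, 69, 69, 38, 32, 30, 31, 51, 63, 73, 72, 73]
0.046 [71, 71, 67, 44, 44, 46, 45, 47, 48, 50, 50, 49, 51, 52, 51, 50, 50, 41, 34, 35, 71, 70, 70, 81, 76, 68, 67, 50, 32, 31, 32, 63, 62, 72, 71, 72]
top
0.03 [69, 66, 67, 67, 65, 66, 68, 71, 71, 72, 73, 74, 74, 76, 75, 75, 75, 75, 74, 74, 75, 74, 73, 73, 72, 71, 70, 68, 65, 63, 65, 66, 67, 68, 70, 71]
0.036 [71, 71, 72, 73, 73, 74, 74, 76, 75, 76, 76, 76, 76, 76, 76, 76, 75, 75, 74, 73, 73, 74, 74, 73, 73, 72, 73, 72, 70, 70, 70, 70, 69, 70, 71, 72]
0.042 [72, 73, 73, 74, 74, 75, 75, 75, 75, 75, 74, 73, 72, 71, 71, 68, 67, 69, 71, 70, 68, 71, 74, 73, 71, 71, 72, 72, 72, 69, 70, 71, 71, 71, 71, 71]
0.046 [73, 72, 73, 74, 74, 73, 72, 72, 71, 69, 66, 63, 63, 61, 64, 60, 64, 70, 72, 73, 71, 73, 76, 72, 70, 72, 73, 73, 73, 69, 69, 71, 71, 71, 72, 72]
```

```bash
python3 -c "
from h import *
st();plan([(.4467,-.1367,.07,3.22)],1,4)"
```

```text
t 16.02 tcp [ 0.4689 -0.1323  0.169 ] x [-0.997 -0.082  0.001] z [-0.001  0.001 -1.   ] q [-0.484 -0.071  2.085  0.     1.129 -2.137] F [-0.2  0.2  0.1] M [ 0.04 -0.03 -0.03] op 0.998 ff 0.0
[[0.75,-0.09,3.3,0.001,-0.001,0.001,1],[0.75,-0.09,3.3,0.0,-0.0,0.001,1],[0.75,-0.09,3.3,-0.0,-0.0,0.001,1]]
```

send_rows(
  series=[
    [[0.75, -0.1, 3.3, 0, 0, 0, 1], [0.75, -0.1, 3.3, 0, 0, 0, 1], [0.75, -0.1, 3.3, 0, 0, 0, 1], [0, 0, 0, 0, 0, 0, 1], [0, 0, 0, 0, 0, 0, 1], [0, 0, 0, 0, 0, 0, 1]],
  ],
)

```text
time: 16.77
eef_pos: [0.4482, -0.1389, 0.0723]
tcp_rot: [-0.04, 0.999, -0.001, 0.002]
contact_force: [-0.3, 0.2, 0.1]
opening: 1.002
finger_force: 0.0
```

```bash
python3 -c "
from h import *
st();plan([(.4467,-.1367,.022,3.22)],1,4)"
```

```text
t 16.77 tcp [ 0.4482 -0.1389  0.0723] x [-0.997 -0.081 -0.003] z [ 0.003 -0.002 -1.   ] q [-0.517  0.029  2.189  0.     0.92  -2.169] F [-0.3  0.2  0.1] M [-0.05 -0.01  0.06] op 1.002 ff 0.0
[[0.07,0.12,2.51,-0.002,0.003,0.001,1],[0.07,0.12,2.51,-0.0,-0.0,0.001,1]]
```

send_rows(
  series=[
    [[0.07, 0.12, 2.5, 0, 0, 0, 1], [0.07, 0.12, 2.4, 0, 0, 0, 1], [0, 0, 0, 0, 0, 0, 1], [0, 0, 0, 0, 0, 0, 1], [0, 0, 0, 0, 0, 0, 1]],
  ],
)

```text
time: 17.4
eef_pos: [0.4462, -0.1368, 0.0228]
tcp_rot: [-0.04, 0.999, -0.001, 0.001]
contact_force: [-0.7, -0.6, 0.9]
opening: 1.002
finger_force: 0.0
```

```bash
python3 -c "
from h import *
st();plan([(.4467,-.1367,.021,3.22)],1,4)"
```

```text
t 17.40 tcp [ 0.4462 -0.1368  0.0228] x [-0.997 -0.08  -0.003] z [ 0.003 -0.001 -1.   ] q [-0.516  0.119  2.208  0.     0.811 -2.167] F [-0.7 -0.6  0.9] M [-0.05 -0.03 -0.01] op 1.002 ff 0.0
[[-0.05,0.01,0.18,-0.002,0.003,0.002,1]]
```

send_rows(
  series=[
    [[0, 0, 0.1, 0, 0, 0, -1], [0, 0, 0, 0, 0, 0, -1], [0, 0, 0, 0, 0, 0, -1], [0, 0, 0, 0, 0, 0, -1], [0, 0, 0, 0, 0, 0, -1], [0, 0, 0, 0, 0, 0, -1]],
  ],
  force=80,
)

```text
time: 18.15
eef_pos: [0.4456, -0.1365, 0.0211]
tcp_rot: [-0.04, 0.999, -0.0, 0.001]
contact_force: [-0.6, 0.1, 6.1]
opening: 0.52
finger_force: 81.8
```

```bash
python3 -c "
from h import *
st();plan([(.4462,-.1367,.15,3.22),(.4467,.0,.15,3.75),(.4905,.134,.12,4.283)],-1)"
```

```text
t 18.15 tcp [ 0.4456 -0.1365  0.0211] x [-0.997 -0.08  -0.001] z [ 0.001 -0.001 -1.   ] q [-0.516  0.123  2.209  0.     0.809 -2.167] F [-0.6  0.1  6.1] M [ 0.16  0.05 -0.02] op 0.520 ff 81.8
[[-0.02,-0.01,-4.3,-0.001,0.001,0.001,-1],[-0.02,-0.01,-4.3,-0.0,-0.0,0.001,-1],[-0.02,-0.01,-4.3,0.0,-0.0,0.001,-1],[-0.37,4.54,0.0,0.0,0.0,-0.177,-1],[-1.17,4.41,0.0,0.0,0.0,-0.177,-1],[-1.92,4.13,0.0,0.0,0.0,-0.177,-1],[-3.75,2.83,1.0,0.0,0.0,-0.178,-1],[-4.19,2.12,1.0,0.0,0.0,-0.178,-1],[-4.5,1.35,1.0,-0.0,0.0,-0.178,-1]]
```

send_rows(
  series=[
    [[0, 0, -4.3, 0, 0, 0, -1], [0, 0, -4.3, 0, 0, 0, -1], [0, 0, -4.3, 0, 0, 0, -1], [-0.4, 4.5, 0, 0, 0, -0.177, -1], [-1.2, 4.4, 0, 0, 0, -0.177, -1], [-1.9, 4.1, 0, 0, 0, -0.177, -1], [-3.7, 2.8, 1.0, 0, 0, -0.178, -1], [-4.2, 2.1, 1.0, 0, 0, -0.178, -1], [-4.5, 1.3, 1.0, 0, 0, -0.178, -1], [0, 0, 0, 0, 0, 0, -1]],
  ],
)

```text
time: 19.4
eef_pos: [0.4883, 0.1352, 0.1172]
tcp_rot: [-0.544, 0.839, 0.001, -0.002]
contact_force: [0.3, -1.2, -1.2]
opening: 0.517
finger_force: 82.0
```

send_rows(
  series=[
    [[0, 0, 0, 0, 0, 0, -1], [0, 0, 0, 0, 0, 0, -1], [0, 0, 0, 0, 0, 0, -1]],
  ],
)

```text
time: 19.77
eef_pos: [0.4895, 0.1321, 0.1196]
tcp_rot: [-0.541, 0.841, -0.0, 0.0]
contact_force: [0.3, -0.2, -1.3]
opening: 0.514
finger_force: 82.0
```

```bash
python3 - <<'E'
from h import *
st(); c=cam("wrist"); i=c["img"][...,::-1].copy()
s=ctrl.get_state()["eef_pos"]
def ring(C,r,z,col):
    for a in np.linspace(0,6.28,80):
        u=proj(c,(C[0]+r*np.cos(a),C[1]+r*np.sin(a),z)); cv2.circle(i,tuple(int(round(q)) for q in u),0,col,-1)
ring((.4905,.134),.066,.007,(0,0,255)); ring((.4905,.134),.049,.032,(0,255,0))
ring((s[0],s[1]),.049,s[2]-.0211+.022,(255,255,0))
cv2.imwrite("pics/w6.png",i)
plan([(.4905,.134,.08,4.283)],-1)
E
```

```text
t 19.77 tcp [0.4895 0.1321 0.1196] x [-0.415 -0.91  -0.   ] z [ 0. -0. -1.] q [ 0.063  0.04   2.075 -0.     1.026 -2.651] F [ 0.3 -0.2 -1.3] M [ 0.04  0.   -0.01] op 0.514 ff 82.0
[[-0.21,-0.0,3.96,-0.0,0.0,0.002,-1]]
```

View pics/w6.png

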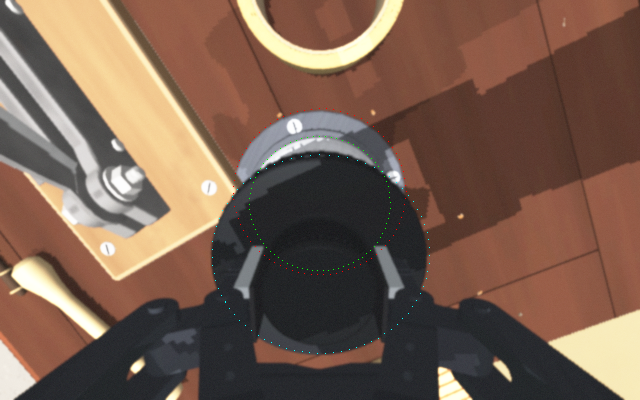

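The cap hangs level and is centred on the TCP: its outline at (320,255) matches the cyan ring. It is above the canister, so I lower it.

send_rows(
  series=[
    [[-0.2, 0, 2.0, 0, 0, 0, -1], [0, 0, 2.0, 0, 0, 0, -1], [0, 0, 0.4, 0, 0, 0, -1], [0, 0, 0.2, 0, 0, 0, -1], [0, 0, 0.2, 0, 0, 0, -1], [0, 0, 0, 0, 0, 0, -1]],
  ],
)

```text
time: 20.58
eef_pos: [0.4907, 0.1348, 0.0719]
tcp_rot: [-0.542, 0.841, -0.0, 0.0]
contact_force: [-0.5, 0.1, -1.6]
opening: 0.515
finger_force: 82.0
```

```bash
python3 -c "
from h import *
st()"
```

```text
t 20.57 tcp [0.4907 0.1348 0.0719] x [-0.413 -0.911 -0.   ] z [ 0.001  0.    -1.   ] q [ 0.068  0.118  2.094  0.     0.928 -2.647] F [-0.5  0.1 -1.6] M [-0.02  0.05 -0.01] op 0.515 ff 82.0
```

send_rows(
  series=[
    [[0, 0, 0.2, 0, 0, 0, -1], [0, 0, 0.2, 0, 0, 0, -1], [0, 0, 0, 0, 0, 0, -1]],
  ],
)

```text
time: 20.95
eef_pos: [0.4901, 0.1348, 0.0671]
tcp_rot: [-0.542, 0.84, 0.0, -0.0]
contact_force: [-0.3, 0.0, -2.2]
opening: 0.511
finger_force: 82.0
```

send_rows(
  series=[
    [[0, 0, 0.2, 0, 0, 0, -1], [0, 0, 0, 0, 0, 0, -1]],
  ],
)

```text
time: 21.2
eef_pos: [0.4906, 0.1348, 0.066]
tcp_rot: [-0.542, 0.84, -0.0, 0.0]
contact_force: [-1.7, -1.1, 3.6]
opening: 0.514
finger_force: 82.6
```

send_rows(
  series=[
    [[0, 0, 0.04, 0, 0, 0.18, -1], [0, 0, 0.035, 0, 0, 0.18, -1], [0, 0, 0.035, 0, 0, 0.18, -1], [0, 0, 0.035, 0, 0, 0.18, -1], [0, 0, 0.035, 0, 0, 0.18, -1], [0, 0, 0, 0, 0, 0, -1]],
  ],
)

```text
time: 21.95
eef_pos: [0.4911, 0.1349, 0.0643]
tcp_rot: [-0.123, 0.992, 0.0, 0.001]
contact_force: [-0.1, 0.7, 2.3]
opening: 0.515
finger_force: 82.3
```

```bash
python3 -c "
from h import *
st()"
```

```text
t 21.95 tcp [0.4911 0.1349 0.0643] x [-0.97  -0.244 -0.002] z [ 0.002  0.    -1.   ] q [ 0.068  0.131  2.096  0.     0.912 -1.749] F [-0.1  0.7  2.3] M [ 0.01  0.07 -0.05] op 0.515 ff 82.3
```

send_rows(
  series=[
    [[0, 0, 0.035, 0, 0, 0.18, -1], [0, 0, 0.035, 0, 0, 0.18, -1], [0, 0, 0.035, 0, 0, 0.18, -1], [0, 0, 0.035, 0, 0, 0.18, -1], [0, 0, 0.035, 0, 0, 0.18, -1], [0, 0, 0.035, 0, 0, 0.18, -1], [0, 0, 0, 0, 0, 0, -1]],
  ],
)

```text
time: 22.82
eef_pos: [0.4912, 0.1349, 0.0622]
tcp_rot: [0.404, 0.915, 0.001, 0.001]
contact_force: [0.2, 0.0, 3.5]
opening: 0.512
finger_force: 82.3
```

```bash
python3 -c "
from h import *
st()"
```

```text
t 22.82 tcp [0.4912 0.1349 0.0622] x [-0.674  0.739 -0.001] z [ 0.002  0.    -1.   ] q [ 0.068  0.135  2.097  0.     0.908 -0.672] F [0.2 0.  3.5] M [-0.02 -0.02 -0.13] op 0.512 ff 82.3
```

send_rows(
  series=[
    [[0, 0, 0.035, 0, 0, 0.18, -1], [0, 0, 0.035, 0, 0, 0.18, -1], [0, 0, 0.035, 0, 0, 0.18, -1], [0, 0, 0, 0, 0, 0, -1]],
  ],
)

```text
time: 23.32
eef_pos: [0.4911, 0.1349, 0.0611]
tcp_rot: [0.633, 0.775, 0.001, 0.001]
contact_force: [0.3, -0.9, 4.8]
opening: 0.515
finger_force: 82.4
```

```bash
python3 -c "
from h import *
st()"
```

```text
t 23.32 tcp [0.4911 0.1349 0.0611] x [-0.2   0.98  0.  ] z [ 0.002  0.    -1.   ] q [ 0.068  0.137  2.098  0.     0.906 -0.133] F [ 0.3 -0.9  4.8] M [-0.02  0.   -0.17] op 0.515 ff 82.4
```

send_rows(
  series=[
    [[0, 0, 0.035, 0, 0, 0.1, -1], [0, 0, 0.035, 0, 0, 0.1, -1], [0, 0, 0, 0, 0, 0, -1]],
  ],
)

```text
time: 23.7
eef_pos: [0.4914, 0.1348, 0.0607]
tcp_rot: [0.707, 0.708, 0.001, 0.001]
contact_force: [-0.9, -0.7, 5.7]
opening: 0.507
finger_force: 82.6
```

```bash
python3 -c "
from h import *
st()"
```

```text
t 23.70 tcp [0.4914 0.1348 0.0607] x [-0.001  1.     0.   ] z [ 0.002  0.    -1.   ] q [0.068 0.138 2.097 0.    0.904 0.067] F [-0.9 -0.7  5.7] M [-0.11  0.06 -0.19] op 0.507 ff 82.6
```

send_rows(
  series=[
    [[0, 0, 0.03, 0, 0, 0.12, -1], [0, 0, 0.03, 0, 0, 0.12, -1], [0, 0, 0, 0, 0, 0, -1]],
  ],
)

```text
time: 24.08
eef_pos: [0.4915, 0.1348, 0.0603]
tcp_rot: [0.786, 0.618, 0.001, 0.001]
contact_force: [-0.5, -0.7, 7.4]
opening: 0.518
finger_force: 82.7
```

```bash
python3 -c "
from h import *
st()"
```

```text
t 24.07 tcp [0.4915 0.1348 0.0603] x [0.237 0.972 0.001] z [ 0.002  0.    -1.   ] q [0.068 0.138 2.097 0.    0.903 0.307] F [-0.5 -0.7  7.4] M [-0.09  0.13 -0.17] op 0.518 ff 82.7
```

send_rows(
  series=[
    [[0, 0, 0.03, 0, 0, 0.12, -1], [0, 0, 0.03, 0, 0, 0.12, -1], [0, 0, 0, 0, 0, 0, -1]],
  ],
)

```text
time: 24.45
eef_pos: [0.4916, 0.1348, 0.0598]
tcp_rot: [0.855, 0.519, 0.001, 0.001]
contact_force: [-0.2, -0.2, 6.8]
opening: 0.515
finger_force: 82.7
```

```bash
python3 -c "
from h import *
st()"
```

```text
t 24.45 tcp [0.4916 0.1348 0.0598] x [0.461 0.887 0.001] z [ 0.003  0.    -1.   ] q [0.068 0.139 2.097 0.    0.902 0.547] F [-0.2 -0.2  6.8] M [-0.08  0.13 -0.18] op 0.515 ff 82.7
```

send_rows(
  series=[
    [[0, 0, 0.035, 0, 0, 0.15, -1], [0, 0, 0.035, 0, 0, 0.15, -1], [0, 0, 0, 0, 0, 0, -1]],
  ],
)

```text
time: 24.82
eef_pos: [0.4916, 0.1349, 0.0593]
tcp_rot: [0.923, 0.385, 0.001, 0.0]
contact_force: [-1.2, -0.5, 8.4]
opening: 0.514
finger_force: 82.8
```

```bash
python3 -c "
from h import *
st()"
```

```text
t 24.82 tcp [0.4916 0.1349 0.0593] x [0.703 0.711 0.002] z [ 0.003  0.    -1.   ] q [0.068 0.14  2.097 0.    0.901 0.848] F [-1.2 -0.5  8.4] M [-0.04  0.18 -0.17] op 0.514 ff 82.8
```

send_rows(
  series=[
    [[0, 0, 0.03, 0, 0, 0.12, -1], [0, 0, 0.03, 0, 0, 0.12, -1], [0, 0, 0, 0, 0, 0, -1]],
  ],
)

```text
time: 25.2
eef_pos: [0.4918, 0.135, 0.059]
tcp_rot: [0.962, 0.272, 0.001, 0.0]
contact_force: [-1.1, -0.1, 8.7]
opening: 0.517
finger_force: 83.0
```

```bash
python3 -c "
from h import *
st()"
```

```text
t 25.20 tcp [0.4918 0.135  0.059 ] x [0.851 0.524 0.003] z [ 0.003  0.001 -1.   ] q [0.068 0.141 2.097 0.    0.9   1.087] F [-1.1 -0.1  8.7] M [-0.    0.22 -0.16] op 0.517 ff 83.0
```

send_rows(
  series=[
    [[0, 0, 0.03, 0, 0, 0.12, -1], [0, 0, 0.03, 0, 0, 0.12, -1], [0, 0, 0, 0, 0, 0, -1]],
  ],
)

```text
time: 25.58
eef_pos: [0.4919, 0.1335, 0.0589]
tcp_rot: [0.987, 0.159, 0.001, 0.002]
contact_force: [-2.5, -5.2, 12.6]
opening: 0.514
finger_force: 83.5
```

```bash
python3 -c "
from h import *
st()"
```

```text
t 25.57 tcp [0.4919 0.1335 0.0589] x [0.949 0.314 0.001] z [ 0.003 -0.004 -1.   ] q [ 0.068  0.142  2.097 -0.006  0.901  1.323] F [-2.5 -5.2 12.6] M [-0.82  0.52  0.79] op 0.514 ff 83.5
```

send_rows(
  series=[
    [[0, 0, 0.03, 0, 0, 0.12, -1], [0, 0, 0.03, 0, 0, 0.12, -1], [0, 0, 0, 0, 0, 0, -1]],
  ],
)

```text
time: 25.95
eef_pos: [0.4947, 0.1338, 0.0587]
tcp_rot: [0.999, 0.039, 0.005, 0.002]
contact_force: [4.6, -4.5, 5.9]
opening: 0.513
finger_force: 83.7
```

```bash
python3 -c "
from h import *
st()"
```

```text
t 25.95 tcp [0.4947 0.1338 0.0587] x [0.997 0.079 0.011] z [ 0.011 -0.003 -1.   ] q [ 0.068  0.143  2.095 -0.005  0.892  1.563] F [ 4.6 -4.5  5.9] M [-0.75 -0.78  0.79] op 0.513 ff 83.7
```

send_rows(
  series=[
    [[0, 0, 0, 0, 0, -0.1, -1], [0, 0, 0, 0, 0, 0, -1], [0, 0, 0, 0, 0, 0, -1]],
  ],
  force=115,
)

```text
time: 26.32
eef_pos: [0.4939, 0.1347, 0.0589]
tcp_rot: [0.996, 0.087, 0.004, 0.001]
contact_force: [2.6, -0.5, 9.8]
opening: 0.504
finger_force: 115.9
```

```bash
python3 -c "
from h import *
st()"
```

```text
t 26.32 tcp [0.4939 0.1347 0.0589] x [0.985 0.174 0.008] z [ 0.008 -0.001 -1.   ] q [ 6.800e-02  1.430e-01  2.096e+00 -1.000e-03  8.950e-01  1.465e+00] F [ 2.6 -0.5  9.8] M [-0.36 -0.34  0.13] op 0.504 ff 115.9
```

send_rows(
  series=[
    [[0, 0, 0, 0, 0, 0.08, -1], [0, 0, 0, 0, 0, 0.08, -1], [0, 0, 0, 0, 0, 0, -1], [0, 0, 0, 0, 0, 0, -1]],
  ],
)

```text
time: 26.82
eef_pos: [0.496, 0.1338, 0.0591]
tcp_rot: [1.0, 0.011, 0.007, 0.002]
contact_force: [8.1, -2.5, 4.9]
opening: 0.505
finger_force: 117.2
```

```bash
python3 -c "
from h import *
st()"
```

```text
t 26.82 tcp [0.496  0.1338 0.0591] x [1.    0.023 0.015] z [ 0.015 -0.004 -1.   ] q [ 0.068  0.144  2.094 -0.006  0.889  1.62 ] F [ 8.1 -2.5  4.9] M [-0.64 -1.19  1.39] op 0.505 ff 117.2
```

The moment rose sharply to 1.4 N m at a cap height of about 38 mm, so the cap is home. Zero moment was near q6 ≈ 1.45, so I back off from there to about -0.12.

send_rows(
  series=[
    [[0, 0, 0, 0, 0, -0.15, -1], [0, 0, -0.03, 0, 0, -0.16, -1], [0, 0, -0.03, 0, 0, -0.16, -1], [0, 0, -0.03, 0, 0, -0.16, -1], [0, 0, -0.03, 0, 0, -0.16, -1], [0, 0, 0, 0, 0, 0, -1]],
  ],
)

```text
time: 27.58
eef_pos: [0.4933, 0.1356, 0.0599]
tcp_rot: [0.92, 0.391, 0.004, 0.0]
contact_force: [0.6, 2.9, 9.5]
opening: 0.508
finger_force: 118.0
```

```bash
python3 -c "
from h import *
st()"
```

```text
t 27.57 tcp [0.4933 0.1356 0.0599] x [0.694 0.72  0.006] z [ 0.007  0.002 -1.   ] q [6.900e-02 1.410e-01 2.096e+00 2.000e-03 8.980e-01 8.340e-01] F [0.6 2.9 9.5] M [ 0.49 -0.13  0.19] op 0.508 ff 118.0
```

send_rows(
  series=[
    [[0, 0, -0.03, 0, 0, -0.16, -1], [0, 0, -0.03, 0, 0, -0.16, -1], [0, 0, -0.03, 0, 0, -0.16, -1], [0, 0, -0.03, 0, 0, -0.16, -1], [0, 0, -0.03, 0, 0, -0.16, -1], [0, 0, -0.03, 0, 0, -0.14, -1], [0, 0, 0, 0, 0, 0, -1], [0, 0, 0, 0, 0, 0, -1]],
  ],
)

```text
time: 28.58
eef_pos: [0.4917, 0.1369, 0.0617]
tcp_rot: [0.644, 0.765, 0.002, -0.0]
contact_force: [-3.0, 6.1, 13.0]
opening: 0.506
finger_force: 118.4
```

```bash
python3 -c "
from h import *
st()"
```

```text
t 28.57 tcp [0.4917 0.1369 0.0617] x [-0.172  0.985  0.004] z [ 0.003  0.004 -1.   ] q [ 0.071  0.137  2.096  0.005  0.906 -0.105] F [-3.   6.1 13. ] M [1.19 0.64 0.25] op 0.506 ff 118.4
```

send_rows(
  series=[
    [[0, 0, 0, 0, 0, 0, -1], [0, 0, 0, 0, 0, 0, -1], [0, 0, 0, 0, 0, 0, -1], [0, 0, 0, 0, 0, 0, -1]],
  ],
)

```text
time: 29.08
eef_pos: [0.4917, 0.1369, 0.0617]
tcp_rot: [0.644, 0.765, 0.002, -0.0]
contact_force: [-3.6, 5.5, 14.3]
opening: 0.503
finger_force: 118.4
```

```bash
python3 -c "
from h import *
st(); print(ctrl.get_state()['dq'].round(4)); print(ctrl.sign_off())"
```

```text
t 29.07 tcp [0.4917 0.1369 0.0617] x [-0.171  0.985  0.004] z [ 0.003  0.004 -1.   ] q [ 0.071  0.137  2.096  0.005  0.906 -0.105] F [-3.6  5.5 14.3] M [1.09 0.66 0.22] op 0.503 ff 118.4
[ 0.0004 -0.0005 -0.001   0.0001 -0.0002  0.0029]
the job is handed in; nothing more can be done
None
```

I handed the job in at 29 s: the three weights are in the canister, and the cap was turned to its stop, backed off about 89°, and is still gripped at about 118 N. The stop and back-off are read from wrist moment, turn and height, because I couldn't see the cap's rib; no verdict came back.

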